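# Free a bottle from a clamp of unknown thread hand

## Task

The white bottle with the orange cap is locked in its stand by a clamp nut that is fully tight and may have a left-hand or a right-hand thread: nothing shows which. Try it gently both ways and unscrew it in the direction in which it gives, by at least a quarter turn, so that its steel finger is well off the bottle; never wind the sprung spindle under the nut further than the red 15-degree marks. Then lift the bottle out and stand it upright in the grey tray without dropping it, leaving the nut loose and everything else where it is.

Things in the scene. Friction and masses are not known exactly. Their poses are not given: they have to be found in the camera images.
- stand: bottle stand, fixed: grey base plate 150 x 90 x 8 mm; origin under the plate on the bench, x towards the nut (at the start within 0.5 rad of straight away from the robot), z up. Blue round housing (51 mm diameter, top 68 mm above the bench) with spindle and nut at x = +27.5 mm; black pocket ring (45 mm outside, 37 mm inside, top 22 mm above the bench) at x = -27.5 mm; both at y = 0
- pocket (a point): centre of the pocket's floor, 8 mm above the bench; axes as the stand's
- nut_grip (a point): the nut's black wing grip, an upright slab 44 mm long (x), 14 mm thick (y), 98 to 132 mm above the bench; this point is on the turning axis, 119 mm above the bench. Pinch it across y, from above, about its middle. Its axes turn with the nut; at the start its x is parallel to the stand's
- nut_axis (a point): turning axis of nut and spindle, 92 mm above the bench, axes fixed as the stand's. From above, a left-hand nut loosens clockwise, a right-hand one counterclockwise; hand drawn anew each start. Loosening, it turns on the spindle up to 2.2 rad at a steady friction of 0.10 N m and stays where left; its height hardly changes. The other way it locks to the spindle within 0.04 rad
- spindle_pointer (a point): the sprung steel spindle under the nut, on the turning axis 70.5 mm above the bench, with two yellow pointers over the housing's scale; axes as the stand's at rest. Torque on the nut twists it 1 rad per 2.0 N m (0.05 rad while the nut turns loose); it springs back when released. Red marks: 0.26 rad (15 degrees) either way, about 0.52 N m; never further
- dog_tip (a point): underside of the nut's steel finger, 60 mm from the turning axis. The finger is 14 mm wide, 92.5 to 98.5 mm above the bench, reaches 69 mm from the axis towards -x of the grip, and starts over the bottle's cap with 2 mm of air. A quarter turn brings this point about 81 mm from the pocket's centre; at least 75 mm is wanted
- bottle: white plastic bottle with orange screw cap (the cap is fixed), 34 mm diameter, 82 mm tall, about 45 g; origin at the centre of its underside, z up. At the start it stands in the pocket, cap top 90 mm above the bench
- tray: grey open tray, fixed to the bench, 112 x 112 mm outside, 18 mm high, walls and floor 4 mm; origin at the centre of its underside, x and y along its sides
- seed_bottle: bystander: loose white bottle with blue cap, 46 mm diameter, 104 mm tall; origin at its underside; leave alone
- mouse: bystander: loose black computer mouse, 102 x 64 x 36 mm; origin at its underside; leave alone
- timer: bystander: loose white bench timer, 64 x 64 x 19 mm; origin at its underside; leave alone
There are look-alikes about, which are no part of the job. There is more than one size of the bottle; the job needs the middle-sized.

How it is judged:
On the way, in this order (a step that is already met when the one before it is completed fails the run):
1. the nut is loosened by about a quarter turn or more (finger's tip at least 75 mm from the pocket's centre) while the bottle still stands in its pocket (horizontal distance between dog_tip and pocket above 0.075 m and distance between bottle and pocket below 0.006 m), for 0.2 s.
2. the bottle is lifted clear of the pocket (z of bottle in the frame of pocket above 0.02 m), for 0.1 s.
At the end, for the whole second after the job is handed in: The bottle stands upright (within 0.1 rad) and at rest on the floor of the tray, between its walls, and the nut is still loose, the tip of its finger at least 75 mm from the pocket's centre (horizontal distance between dog_tip and pocket above 0.075 m and x of bottle in the frame of tray between -0.037 and 0.037 m and y of bottle in the frame of tray between -0.037 and 0.037 m and z of bottle in the frame of tray between 0.001 and 0.007 m and angle between bottle's own z axis and vertical below 0.1 rad and linear speed of bottle below 0.02 m/s); the robot touches nothing.
It fails at once if the spindle is wound up by more than 15 degrees (0.262 rad) (angle between the x axis of spindle_pointer and the x axis of stand, either way round above 0.262 rad).
It fails at once if the bottle is dropped or thrown (faster than 0.7 m/s with no finger on it) (linear speed of bottle above 0.7 m/s and contact force between the fingers and bottle below 0.05 N).
It fails at once if the bottle tips over (more than 0.8 rad) (angle between bottle's own z axis and vertical above 0.8 rad).
It fails at once if the seed bottle, the mouse or the timer is moved by more than 20 mm (distance of any of seed_bottle, mouse, timer from where it was at the start of the episode above 0.02 m).
It also fails if it takes over 67 s, if anything falls off the work surface, if the arm or the gripper's body presses on something with over 40 N, if the wrist force passes 120 N, or if a joint passes its speed limit or range.

## Robot

A 7-joint arm with a two-finger parallel gripper is mounted at the origin on a cart in front of the work surface, level with it; the furniture and walls round the work are solid. World frame = base frame: x ahead of the robot, y to its left, z up, the work surface at z = 0. Lengths are in m, angles in rad, forces in N, time in s.
With the tool pointing down it reaches from about 0.425 to 0.95 m from the base axis. Payload 16.7 kg.
Tool frame: the origin (TCP) lies midway between the tips of the shut fingers; the grasp point (between the pads) lies 19 mm behind it; z points along the fingers, y is the line along which they close (so a half turn about z gives the same grasp; the last joint's range is limited). The gripper opens to 94 mm and grips with 3 to 60 N. Pads are 16 mm wide; open, the fingers measure 119 mm over their backs; the gripper's body (75 mm by 177 mm) begins 78 mm behind the grasp point.
Start: joints at [1.141, 0.426, 0.074, 1.606, -0.034, 1.111, -0.067], TCP at [0.187, -0.649, 0.205] pointing down, gripper open.
Joint ranges: [-2.85, 2.85], [-0.5, 2.14], [-1.23, 1.37], [0.21, 2.46], [-1.02, 4.16], [0.16, 2.05], [-2.73, 2.73]. Speed limits (rad/s): [1.89, 1.89, 2.39, 2.39, 3.01, 3.01, 3.01].

## Interface

Orientations are given as a unit quaternion [x, y, z, w].
In Python, from cell import monitor, vision, order, nets gives the robot as it stands.
- The arm moves only by the shell command python3 -m crank 'ROWS' [OPENING] [FORCE]. ROWS is JSON, a list of rows, each a list of 2 entries, a list of its own where there are three numbers: the shift along the tool's x, y, z in units of 30 mm (1.0 is 30 mm), then the turn, a rotation vector about the tool's x, y, z in units of 6 degrees (1.0 is 6 degrees). A call has 1 to 10 rows; each row is the pose to reach, as a shift and turn from the pose commanded when the call began, along the tool's axes at that moment; what a row does not reach only later rows make up. A row lasts 1/12 s, in which the tool goes at most 41.7 mm and 7.16 degrees, less where a joint would pass 70% of its speed; a pose out of reach is approached as far as the arm can. A call with a gripper value outside its range is refused whole. OPENING is the finger opening in mm, from 0 to 94, set as the call begins (- or left out, the last holds). The fingers move at their own pace and stop on an object; FORCE is the grip in N (left out, the last holds). Time passes only in rows, so rows that repeat a pose let the fingers close. It gives the time, the measured TCP pose, the force, the opening and the grip force at its end, in the units of the state.
- monitor.read_state(): the state, without advancing time (a new reading comes with each control period).
- vision.get_image(name): name is "side" or "top"; returns (picture, depth): 384x512x3 uint8, red, green, blue; 384x512 float32, m along the optical axis (not along the pixel's ray), 0 where there is no reading.
- vision.get_calibration(name): a dict with "camera_matrix" (3x3 intrinsics, pixels), "world_to_cam" (4x4, takes a point from world to camera coordinates). Camera axes: x right, y down, z forward; pixel columns grow to the right and rows downward; lengths in m; the calibration is good to about 2 mm. A picture is of the moment at which its call begins. get_calibration takes no time and is no camera call.
- order.finish_job(): hands the job in; it is judged then, once.
Trained networks look in the newest picture that a camera, given by its name, has taken for a name from the list of things; names that differ only in an ending like _2 or _b are one class to them, and where a whole thing is asked for, a point or a joint stands for the part that bears it (a point fixed in the world has none). Each returns a list of dicts, best first, with "conf" (0 to 1); they miss things now and then, are a little off and sometimes report something else, mostly with a low value. They report only what shows in the picture. A call takes as long as a camera call. They do not tell look-alikes from the thing itself.
- nets.recognise(thing, camera): "box" ([left, top, right, bottom] in pixels, round what is visible of it).
- nets.masks_of(thing, camera): "mask" (384x512 bool, what is visible of it) and "box" ([left, top, right, bottom] in pixels, round what is visible of it).
The state is a dict: "time_s": time; "joints": joint angles; "qvel": joint speeds; "effort": joint torques, N m; "eef_pos": TCP position; "tool_rot": TCP orientation; "wrist_force": force on the tool from outside, world axes, zero at the start; "moment": the same for the moment, N m; "opening": finger opening in m; "gripper_force": force on a finger pad.
Only numpy, scipy, OpenCV 4.12 (cv2) and the standard library are available. Lean on these libraries where they do the work, as an engineer would, in place of code of your own. Each camera call takes 0.05 s, during which the arm holds its last target. There are 200 camera calls.

## Working session

There is one attempt and no reset: what is moved stays moved. The work goes in short steps, Python scripts to look and compute and a shell command to move; the robot and the scene stay as the last step left them, time stands still between calls to the robot, and variables do not carry over. Pictures are saved under pics/ and viewed, at most 10 in all, crops included, and the job is handed in when it is done.

```bash
ls; mkdir -p pics
python3 - <<'E'
from cell import monitor, vision, nets
import cv2, numpy as np
s=monitor.read_state(); print(s)
for c in ("top","side"):
    im,d=vision.get_image(c); cv2.imwrite(f"pics/{c}0.png",im[:,:,::-1]); np.savez(f"{c}0.npz",im=im,d=d)
    for t in ("stand","bottle","tray","nut_grip"):
        print(c,t,[(round(r["conf"],2),[int(v) for v in r["box"]]) for r in nets.recognise(t,c)][:5])
    k=vision.get_calibration(c); print(np.round(k["camera_matrix"],1).tolist(),np.round(k["world_to_cam"],3).tolist())
a=cv2.imread("pics/top0.png");b=cv2.imread("pics/side0.png")
E
```

```text
pics
{'time_s': 0.0, 'joints': array([ 1.14049588,  0.42669929,  0.07385393,  1.60662335, -0.03409406,
        1.11077357, -0.06710254]), 'qvel': array([ 0.00020963, -0.00082023,  0.0002371 , -0.00103789, -0.00088683,
       -0.00085751, -0.00030426]), 'effort': array([ 7.27807310e-04, -9.35842180e+01,  3.66684750e+00, -4.54204273e+01,
       -4.90807649e-02,  2.03015126e-02,  8.08440768e-05]), 'eef_pos': array([ 0.18690382, -0.64815172,  0.20479031]), 'tool_rot': array([ 9.90162314e-01,  1.39922139e-01, -1.34540108e-04, -6.07369923e-04]), 'wrist_force': array([-1.23948104, -0.6223638 , -0.04336455]), 'moment': array([-0.0083774 ,  0.00865602,  0.02991839]), 'gripper_force': 0.0, 'opening': 0.09394650633033953}
top stand [(0.86, [200, 182, 239, 234])]
top bottle [(0.61, [195, 248, 212, 263]), (0.46, [181, 202, 192, 215])]
top tray [(0.73, [288, 176, 327, 214]), (0.35, [212, 184, 224, 215])]
top nut_grip [(0.7, [213, 186, 225, 218])]
[[376.4, 0.0, 263.6], [0.0, 376.4, 190.3], [0.0, 0.0, 1.0]] [[-0.01, -1.0, 0.003, -0.059], [-0.99, 0.01, -0.14, 0.585], [0.139, -0.005, -0.99, 1.115], [0.0, 0.0, 0.0, 1.0]]
side stand [(0.69, [223, 191, 292, 257])]
side bottle [(0.79, [263, 214, 276, 242]), (0.66, [314, 212, 337, 260]), (0.61, [255, 243, 267, 273]), (0.19, [171, 240, 200, 288])]
side tray [(0.95, [227, 175, 263, 199])]
side nut_grip [(0.85, [238, 193, 273, 216])]
[[440.2, 0.0, 253.0], [0.0, 440.2, 186.2], [0.0, 0.0, 1.0]] [[-1.0, 0.0, 0.025, 0.549], [-0.022, 0.486, -0.874, 0.114], [-0.013, -0.874, -0.486, 1.148], [0.0, 0.0, 0.0, 1.0]]
```

View pics/top0.png

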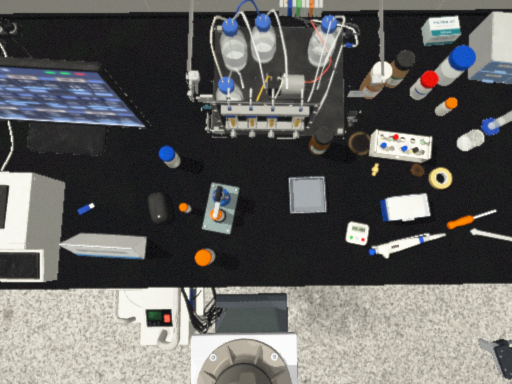

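View pics/side0.png

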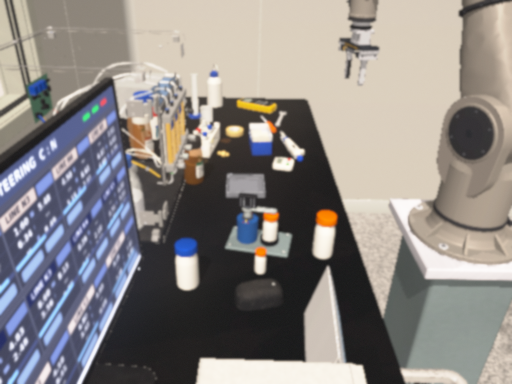

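The top view shows the stand at (220,207), with the nut grip near (219,198) and a bottle in its pocket at (217,215). There are three orange-capped white bottles: small at (184,208), large at (205,257), and the middle-sized one in the stand. The stand's bottle fits the description, and the tray is at (307,195). I'll confirm this with an enlarged crop and measure.

```bash
cat > h.py <<'E'
import numpy as np
from cell import vision
def cloud(c,d):
    k=vision.get_calibration(c);K=k["camera_matrix"];T=np.linalg.inv(k["world_to_cam"])
    v,u=np.mgrid[:384,:512]
    P=np.stack([(u-K[0,2])*d/K[0,0],(v-K[1,2])*d/K[1,1],d],-1)
    W=P@T[:3,:3].T+T[:3,3]; W[d==0]=np.nan
    return W
def proj(c,p):
    k=vision.get_calibration(c);p=np.atleast_2d(p);q=p@k["world_to_cam"][:3,:3].T+k["world_to_cam"][:3,3]
    q=q@k["camera_matrix"].T; return q[:,:2]/q[:,2:]
E
python3 - <<'E'
from h import *; import cv2
L={}
for c in("top","side"):
    z=np.load(c+"0.npz");L[c]=(z["im"],cloud(c,z["d"]))
def st(n,p): print(n,len(p),np.round(p.mean(0),4) if len(p) else'',np.round((np.nanmin(p,0)+np.nanmax(p,0))/2,4) if len(p) else '')
for c,bx in(("top",(195,170,245,240)),("side",(215,185,300,262))):
    im,W=L[c]; a,b,e,f=bx; w=W[b:f,a:e].reshape(-1,3); i=im[b:f,a:e].reshape(-1,3).astype(int)
    print(c)
    org=(i[:,0]>180)&(i[:,1]<150)&(i[:,2]<90); st("orange z>.07",w[org&(w[:,2]>.075)])
    st("slabtop",w[w[:,2]>.124]); st("slab",w[(w[:,2]>.102)])
    p=w[(w[:,2]>.004)&(w[:,2]<.013)]; st("plate",p)
    if len(p): print(cv2.minAreaRect(p[:,:2].astype(np.float32)))
    g=w[w[:,2]>.102]; 
    if len(g): print(cv2.minAreaRect(g[:,:2].astype(np.float32)))
    blue=(i[:,2]>i[:,0]+40)&(i[:,2]>i[:,1]+25); st("blue",w[blue&(w[:,2]>.06)&(w[:,2]<.075)])
for c,bx in(("top",(280,168,335,222)),("side",(220,168,270,205))):
    im,W=L[c]; a,b,e,f=bx; w=W[b:f,a:e].reshape(-1,3)
    p=w[(w[:,2]>.012)&(w[:,2]<.025)]; st("tray rim",p)
    p=w[(w[:,2]>.002)&(w[:,2]<.025)]
    print(cv2.minAreaRect(p[:,:2].astype(np.float32)))
for n,(u,v) in dict(small=(184,208),large=(205,257),seed=(167,154),mouse=(156,207),timer=(357,233),tray=(307,195)).items(): print(n,np.round(L["top"][1][v,u],3))
t=cv2.resize(L["top"][0][160:260,170:250],None,fx=5,fy=5,interpolation=2); s=cv2.resize(L["side"][0][180:280,220:300],None,fx=5,fy=5,interpolation=2)
cv2.imwrite("pics/crop0.png",np.hstack([t,s])[:,:,::-1])
E
```

```text
top
orange z>.07 42 [0.5064 0.0728 0.089 ] [0.5075 0.0757 0.086 ]
slabtop 81 [0.5641 0.0653 0.1318] [0.5639 0.0665 0.1306]
slab 105 [0.562  0.0644 0.1268] [0.5438 0.0659 0.1193]
plate 878 [0.5285 0.0711 0.0082] [0.5464 0.0744 0.0084]
((0.5465754270553589, 0.07442780584096909), (0.15364250540733337, 0.21848757565021515), 89.8257827758789)
((0.5437995791435242, 0.06870874762535095), (0.016902323812246323, 0.08451098203659058), 78.46304321289062)
blue 84 [0.5619 0.0609 0.068 ] [0.5629 0.0663 0.0679]
side
orange z>.07 95 [0.5109 0.0878 0.0844] [0.5104 0.0841 0.0829]
slabtop 88 [0.5663 0.0692 0.1288] [0.5663 0.0679 0.1283]
slab 247 [0.5662 0.0713 0.1187] [0.566  0.0688 0.1173]
plate 856 [0.5356 0.0633 0.0066] [ 0.5418 -0.0348  0.0085]
((0.5409303903579712, -0.0341973751783371), (0.15979190170764923, 0.3380935788154602), 3.039748430252075)
((0.5657426118850708, 0.0678018257021904), (0.016286972910165787, 0.04285123944282532), 78.68595123291016)
blue 153 [0.5659 0.0755 0.0653] [0.5653 0.0698 0.066 ]
tray rim 197 [ 0.5751 -0.203   0.0178] [ 0.5734 -0.2003  0.018 ]
((0.5756412148475647, -0.2029540240764618), (0.17346744239330292, 0.16982102394104004), 89.30047607421875)
tray rim 155 [ 0.5749 -0.1975  0.015 ] [ 0.5743 -0.2005  0.0152]
((0.5744773149490356, -0.2001943439245224), (0.1118280291557312, 0.1223345696926117), 1.186987042427063)
small [0.53  0.175 0.058]
large [0.387 0.103 0.109]
seed [0.686 0.219 0.103]
mouse [0.537 0.266 0.035]
timer [ 0.452 -0.351  0.019]
tray [ 0.573 -0.202  0.005]
```

View pics/crop0.png

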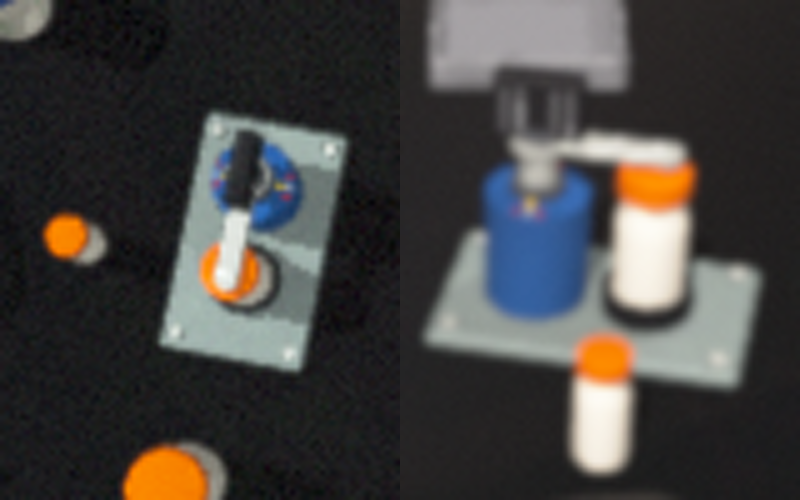

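The crop confirms it: the middle bottle stands in the pocket under the steel finger, and the small and large look-alikes stand free on the bench. The nut axis is near (0.565, 0.067), with the stand's yaw about -11.4°.

```bash
cat >> h.py <<'E'
from scipy.spatial.transform import Rotation as R
from cell import monitor
def go(p,yaw):
    s=monitor.read_state();R0=R.from_quat(s["tool_rot"])
    y=np.radians(yaw);t=R.from_matrix(np.array([[np.cos(y),np.sin(y),0],[np.sin(y),-np.cos(y),0],[0,0,-1]]))
    print("shift",np.round(R0.inv().apply(np.array(p)-s["eef_pos"])/.03,2),"turn",np.round(np.degrees((R0.inv()*t).as_rotvec())/6,2))
def st():
    s=monitor.read_state();m=R.from_quat(s["tool_rot"]).as_matrix()
    print("t",round(s["time_s"],2),"pos",np.round(s["eef_pos"],4),"yaw",round(np.degrees(np.arctan2(m[1,0],m[0,0])),2),"tilt",np.round(np.degrees(np.arccos(-m[2,2])),2),"F",np.round(s["wrist_force"],1),"M",np.round(s["moment"],3),"op",round(s["opening"]*1000,1),"gf",round(s["gripper_force"],1),"j",np.round(s["joints"],2))
E
python3 -c "
from h import *
st();go([.187,-.648,.26],16);go([.565,.067,.26],-11.4)"
```

```text
t 0.5 pos [ 0.187  -0.6485  0.2054] yaw 16.08 tilt 0.01 F [-0.1  0.  -1.1] M [-0.044 -0.008  0.061] op 94.1 gf 0.0 j [ 1.14  0.43  0.07  1.61 -0.03  1.11 -0.07]
shift [ 0.   -0.02 -1.82] turn [-0.   -0.    0.01]
shift [ 18.71 -19.43  -1.82] turn [-0.    0.    4.58]
```

```bash
python3 -m crank '[[[0.6,-0.6,-1.8],[0,0,0]],[[1.5,-1.6,-1.8],[0,0,0]],[[2.4,-2.5,-1.8],[0,0,0]],[[3.4,-3.5,-1.8],[0,0,0]],[[4.4,-4.5,-1.8],[0,0,0.5]],[[5.3,-5.5,-1.8],[0,0,1]],[[6.3,-6.5,-1.8],[0,0,1.5]],[[7.2,-7.5,-1.8],[0,0,1.5]],[[8.2,-8.5,-1.8],[0,0,1.5]],[[9.2,-9.5,-1.8],[0,0,2]]]' 60 && python3 -c "
from h import *
st();go([.565,.067,.26],-11.4)"
```

```text
time_s: 1.33
eef_pos: [0.3706, -0.3019, 0.2599]
tool_rot: [0.999, 0.036, 0.0, 0.0]
wrist_force: [0.5, -0.4, 0.1]
opening: 0.0601
gripper_force: 0.0
t 1.33 pos [ 0.3706 -0.3019  0.2599] yaw 4.14 tilt 0.05 F [ 0.5 -0.4  0.1] M [-0.016  0.005 -0.011] op 60.1 gf 0.0 j [ 0.69  0.06 -0.15  1.96  0.01  1.13 -0.96]
shift [ 7.35e+00 -1.18e+01 -1.00e-02] turn [ 0.01 -0.01  2.59]
```

```bash
python3 -m crank '[[[0.7,-1.1,0],[0,0,0.3]],[[1.4,-2.2,0],[0,0,0.6]],[[2.1,-3.4,0],[0,0,0.9]],[[2.8,-4.5,0],[0,0,1.2]],[[3.6,-5.8,0],[0,0,1.5]],[[4.4,-7.0,0],[0,0,1.8]],[[5.1,-8.2,0],[0,0,2.1]],[[5.8,-9.4,0],[0,0,2.4]],[[6.6,-10.6,0],[0,0,2.6]],[[7.35,-11.8,0],[0,0,2.6]]]' && python3 -m crank '[[[0,0,0],[0,0,0]],[[0,0,0],[0,0,0]]]' && python3 -c "
from h import *
st();go([.565,.067,.16],-11.4)"
```

```text
time_s: 2.17
eef_pos: [0.5618, 0.0598, 0.2598]
tool_rot: [0.995, -0.101, 0.0, -0.0]
wrist_force: [1.4, -1.5, 0.7]
opening: 0.0604
gripper_force: 0.0
time_s: 2.33
eef_pos: [0.5614, 0.0603, 0.2591]
tool_rot: [0.995, -0.098, -0.0, -0.0]
wrist_force: [-0.6, -1.2, 0.1]
opening: 0.0599
gripper_force: 0.0
t 2.33 pos [0.5614 0.0603 0.2591] yaw -11.29 tilt 0.06 F [-0.6 -1.2  0.1] M [-0.014  0.054  0.024] op 59.9 gf 0.0 j [ 0.18  0.24 -0.47  1.77  0.11  1.17 -2.09]
shift [ 0.08 -0.24  3.3 ] turn [-0.01  0.01  0.02]
```

```bash
python3 -m crank '[[[0.08,-0.24,1],[0,0,0]],[[0.08,-0.24,2],[0,0,0]],[[0.08,-0.24,3.2],[0,0,0]],[[0.08,-0.24,3.2],[0,0,0]],[[0.08,-0.24,3.2],[0,0,0]]]' 50
python3 - <<'E'
from h import *; import cv2
st();go([.565,.067,.102],-11.4)
im,d=vision.get_image("top"); im2,d2=vision.get_image("side")
t=cv2.resize(im[160:260,180:260],None,fx=5,fy=5,interpolation=2); s=cv2.resize(im2[160:260,210:290],None,fx=5,fy=5,interpolation=2)
cv2.imwrite("pics/pre.png",np.hstack([t,s])[:,:,::-1])
E
```

```text
time_s: 2.75
eef_pos: [0.5639, 0.0632, 0.1631]
tool_rot: [0.995, -0.101, -0.001, 0.0]
wrist_force: [0.0, -0.1, 1.6]
opening: 0.0499
gripper_force: 0.0
t 2.75 pos [0.5639 0.0632 0.1631] yaw -11.58 tilt 0.17 F [ 0.  -0.1  1.6] M [-0.007 -0.035  0.018] op 49.9 gf 0.0 j [ 0.15  0.33 -0.46  1.87  0.17  0.98 -2.15]
shift [ 0.02 -0.13  2.04] turn [ 0.01  0.03 -0.03]
```

View pics/pre.png

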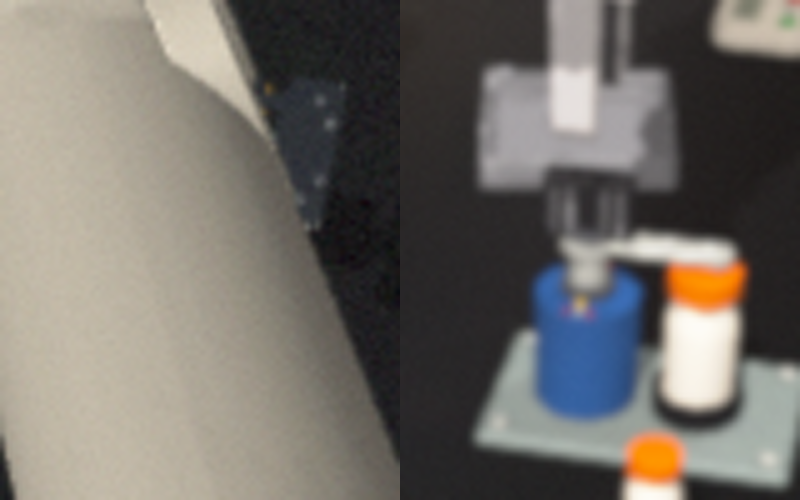

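The side view shows the fingers above the black grip, straddling it, at about (590,130) in the crop. The arm hides it from the top camera. Next I descend and close gently.

```bash
python3 -m crank '[[[0.0,-0.1,0.7],[0,0,0]],[[0.0,-0.1,1.4],[0,0,0]],[[0.0,-0.1,2.0],[0,0,0]],[[0.0,-0.1,2.0],[0,0,0]]]' 50 && python3 -c "
from h import *
st()" && python3 -m crank '[[[0,0,0],[0,0,0]],[[0,0,0],[0,0,0]],[[0,0,0],[0,0,0]],[[0,0,0],[0,0,0]],[[0,0,0],[0,0,0]],[[0,0,0],[0,0,0]],[[0,0,0],[0,0,0]],[[0,0,0],[0,0,0]]]' 0 10 && python3 -c "
from h import *
st()"
```

```text
time_s: 3.18
eef_pos: [0.5651, 0.0668, 0.1029]
tool_rot: [0.995, -0.101, -0.001, 0.0]
wrist_force: [-0.5, -0.3, -0.4]
opening: 0.0496
gripper_force: 0.0
t 3.18 pos [0.5651 0.0668 0.1029] yaw -11.55 tilt 0.06 F [-0.5 -0.3 -0.4] M [0.067 0.003 0.017] op 49.6 gf 0.0 j [ 0.13  0.41 -0.44  1.92  0.22  0.87 -2.2 ]
time_s: 3.85
eef_pos: [0.5658, 0.0657, 0.1045]
tool_rot: [0.995, -0.101, 0.0, 0.001]
wrist_force: [-3.6, -9.2, 12.0]
opening: 0.0157
gripper_force: 16.3
t 3.85 pos [0.5658 0.0657 0.1045] yaw -11.6 tilt 0.12 F [-3.6 -9.2 12. ] M [-1.982  0.835  0.022] op 15.7 gf 16.3 j [ 0.13  0.4  -0.44  1.92  0.22  0.87 -2.2 ]
```

```bash
python3 -m crank '[[[0,0.06,-0.1],[0,0,0]],[[0,0.06,-0.1],[0,0,0]],[[0,0.06,-0.1],[0,0,0]],[[0,0.06,-0.1],[0,0,0]]]' 30 10 && python3 -c "
from h import *
st()" && python3 -m crank '[[[0,0,0],[0,0,0]],[[0,0,0],[0,0,0]],[[0,0,0],[0,0,0]],[[0,0,0],[0,0,0]],[[0,0,0],[0,0,0]],[[0,0,0],[0,0,0]]]' 0 10 && python3 -c "
from h import *
st()"
```

```text
time_s: 4.18
eef_pos: [0.5652, 0.0659, 0.1066]
tool_rot: [0.995, -0.1, 0.0, -0.0]
wrist_force: [0.7, -0.1, -0.5]
opening: 0.0301
gripper_force: 0.0
t 4.18 pos [0.5652 0.0659 0.1066] yaw -11.5 tilt 0.02 F [ 0.7 -0.1 -0.5] M [-0.013  0.02  -0.025] op 30.1 gf 0.0 j [ 0.13  0.4  -0.44  1.92  0.22  0.87 -2.2 ]
time_s: 4.68
eef_pos: [0.5649, 0.0649, 0.1064]
tool_rot: [0.995, -0.101, -0.0, 0.0]
wrist_force: [-1.0, -5.9, 2.4]
opening: 0.0141
gripper_force: 10.0
t 4.68 pos [0.5649 0.0649 0.1064] yaw -11.54 tilt 0.06 F [-1.  -5.9  2.4] M [-1.1    0.451 -0.011] op 14.1 gf 10.0 j [ 0.13  0.4  -0.44  1.92  0.22  0.87 -2.2 ]
```

```bash
python3 -m crank '[[[0,0.06,0],[0,0,0]],[[0,0.06,0],[0,0,0]],[[0,0.06,0],[0,0,0]]]' 0 30 && python3 -c "
from h import *
st()"
```

```text
time_s: 4.93
eef_pos: [0.5648, 0.0646, 0.1064]
tool_rot: [0.995, -0.1, 0.0, -0.0]
wrist_force: [0.5, 3.8, -3.5]
opening: 0.0133
gripper_force: 30.0
t 4.93 pos [0.5648 0.0646 0.1064] yaw -11.48 tilt 0.06 F [ 0.5  3.8 -3.5] M [ 0.962 -0.191 -0.024] op 13.3 gf 30.0 j [ 0.13  0.4  -0.44  1.92  0.22  0.87 -2.19]
```

```bash
python3 -m crank '[[[0,0,0],[0,0,0.3]],[[0,0,0],[0,0,0.6]],[[0,0,0],[0,0,0.9]],[[0,0,0],[0,0,1.2]],[[0,0,0],[0,0,1.2]],[[0,0,0],[0,0,1.2]],[[0,0,0],[0,0,1.2]]]' && python3 -c "
from h import *
st()
for i in range(3): vision.get_image('side');print(monitor.read_state()['moment'][2])"
```

```text
time_s: 5.52
eef_pos: [0.5648, 0.0645, 0.1064]
tool_rot: [0.987, -0.162, 0.0, -0.0]
wrist_force: [1.3, 4.7, -5.2]
opening: 0.014
gripper_force: 30.0
t 5.52 pos [0.5648 0.0645 0.1064] yaw -18.62 tilt 0.04 F [ 1.3  4.7 -5.2] M [ 1.423 -0.233  0.038] op 14.0 gf 30.0 j [ 0.11  0.4  -0.42  1.92  0.2   0.87 -2.31]
0.08130431983654762
0.06194628862547247
0.06081569202569771
```

```bash
python3 -m crank '[[[0,0,0],[0,0,-0.6]],[[0,0,0],[0,0,-1.2]],[[0,0,0],[0,0,-1.5]],[[0,0,0],[0,0,-1.8]],[[0,0,0],[0,0,-2.1]],[[0,0,0],[0,0,-2.4]],[[0,0,0],[0,0,-2.4]],[[0,0,0],[0,0,-2.4]],[[0,0,0],[0,0,-2.4]]]' && python3 -c "
from h import *
st()
for i in range(3): vision.get_image('side');print(monitor.read_state()['moment'][2])"
```

```text
time_s: 6.42
eef_pos: [0.5648, 0.0647, 0.1064]
tool_rot: [0.999, -0.037, 0.0, -0.001]
wrist_force: [1.5, 7.4, -5.4]
opening: 0.0138
gripper_force: 30.0
t 6.42 pos [0.5648 0.0647 0.1064] yaw -4.24 tilt 0.06 F [ 1.5  7.4 -5.4] M [ 1.555 -0.335 -0.149] op 13.8 gf 30.0 j [ 0.15  0.4  -0.47  1.92  0.23  0.88 -2.08]
-0.14825542261512675
-0.20955440195536218
-0.15031390440143885
```

```bash
python3 -m crank '[[[0,0,0],[0,0,0.6]],[[0,0,0],[0,0,1.2]],[[0,0,0],[0,0,1.6]],[[0,0,0],[0,0,2.0]],[[0,0,0],[0,0,2.4]],[[0,0,0],[0,0,2.8]],[[0,0,0],[0,0,3.2]],[[0,0,0],[0,0,3.2]],[[0,0,0],[0,0,3.2]]]' && python3 -c "
from h import *
st()
for i in range(3): vision.get_image('side');print(monitor.read_state()['moment'][2])"
```

```text
time_s: 7.32
eef_pos: [0.5647, 0.0644, 0.1064]
tool_rot: [0.979, -0.203, -0.0, -0.0]
wrist_force: [0.9, 5.3, -4.0]
opening: 0.0136
gripper_force: 30.0
t 7.32 pos [0.5647 0.0644 0.1064] yaw -23.45 tilt 0.03 F [ 0.9  5.3 -4. ] M [ 1.295 -0.216  0.11 ] op 13.6 gf 30.0 j [ 0.1   0.39 -0.4   1.92  0.2   0.87 -2.38]
0.0663886852588977
0.11619284248437689
0.03576454838301647
```

Clockwise stays at about 0.08 N m over 12°, while counterclockwise builds up to about 0.17 N m in 7°. So the nut is left-hand and loosens clockwise. Joint 7 is short of room that way, so I regrip with the tool turned half round.

```bash
python3 -m crank '[[[0,0,0],[0,0,-0.4]],[[0,0,0],[0,0,-0.4]],[[0,0,0],[0,0,-0.4]],[[0,0,-0.6],[0,0,-0.4]],[[0,0,-1.6],[0,0,-0.4]],[[0,0,-2],[0,0,-1.5]],[[0,0,-2],[0,0,-2.7]],[[0,0,-2],[0,0,-3.9]],[[0,0,-2],[0,0,-5.1]],[[0,0,-2],[0,0,-6.3]]]' 50 && python3 -m crank '[[[0,0,0],[0,0,-1.2]],[[0,0,0],[0,0,-2.4]],[[0,0,0],[0,0,-3.6]],[[0,0,0],[0,0,-4.8]],[[0,0,0],[0,0,-6]],[[0,0,0],[0,0,-7.2]],[[0,0,0],[0,0,-8.4]],[[0,0,0],[0,0,-9.6]],[[0,0,0],[0,0,-10.8]],[[0,0,0],[0,0,-12]]]' && python3 -m crank '[[[0,0,0],[0,0,-1.2]],[[0,0,0],[0,0,-2.4]],[[0,0,0],[0,0,-3.6]],[[0,0,0],[0,0,-4.8]],[[0,0,0],[0,0,-6]],[[0,0,0],[0,0,-7.2]],[[0,0,0],[0,0,-8.4]],[[0,0,0],[0,0,-9.6]],[[0,0,0],[0,0,-10.8]],[[0,0,0],[0,0,-12]]]' && python3 -c "
from h import *
st();go([.565,.0645,.1065],159.4)
z,d=vision.get_image('side');z=cloud('side',d)[180:265,210:300].reshape(-1,3);import cv2
g=z[(z[:,2]>.104)&(z[:,2]<.14)&(abs(z[:,0]-.56)<.06)&(abs(z[:,1]-.065)<.06)];print(cv2.minAreaRect(g[:,:2].astype(np.float32)))"
```

```text
time_s: 8.3
eef_pos: [0.5648, 0.0635, 0.1667]
tool_rot: [0.992, 0.125, 0.0, 0.0]
wrist_force: [-0.7, -0.7, 0.5]
opening: 0.0499
gripper_force: 0.0
time_s: 9.13
eef_pos: [0.5648, 0.0634, 0.1666]
tool_rot: [0.731, 0.682, -0.0, 0.0]
wrist_force: [-0.5, -0.5, 0.7]
opening: 0.05
gripper_force: 0.0
time_s: 9.97
eef_pos: [0.5648, 0.0633, 0.1665]
tool_rot: [0.194, 0.981, -0.0, 0.0]
wrist_force: [0.1, 0.4, 0.5]
opening: 0.0498
gripper_force: 0.0
t 9.97 pos [0.5648 0.0633 0.1665] yaw 157.64 tilt 0.03 F [0.1 0.4 0.5] M [ 0.009 -0.157  0.032] op 49.8 gf 0.0 j [ 0.59  0.49 -1.05  1.84  0.48  1.09  0.54]
shift [0.01 0.04 2.  ] turn [-0.    0.   -0.29]
((0.5662579536437988, 0.06933201104402542), (0.019357269629836082, 0.0438406839966774), 69.31099700927734)
```

```bash
python3 -m crank '[[[0,0.04,1],[0,0,-0.3]],[[0,0.04,2],[0,0,-0.3]],[[0,0.04,2],[0,0,-0.3]],[[0,0.04,2],[0,0,-0.3]]]' 40 10 && python3 -m crank '[[[0,0,0],[0,0,0]],[[0,0,0],[0,0,0]],[[0,0,0],[0,0,0]],[[0,0,0],[0,0,0]],[[0,0,0],[0,0,0]],[[0,0,0],[0,0,0]],[[0,0,0],[0,0,0]]]' 0 10 && python3 -c "
from h import *
st()"
```

```text
time_s: 10.35
eef_pos: [0.5645, 0.0649, 0.1061]
tool_rot: [0.182, 0.983, -0.0, -0.001]
wrist_force: [-0.5, -0.5, 0.8]
opening: 0.0401
gripper_force: 0.0
time_s: 10.93
eef_pos: [0.5656, 0.0645, 0.1074]
tool_rot: [0.181, 0.983, -0.0, 0.001]
wrist_force: [-2.6, -3.6, 9.6]
opening: 0.0142
gripper_force: 10.0
t 10.93 pos [0.5656 0.0645 0.1074] yaw 159.13 tilt 0.07 F [-2.6 -3.6  9.6] M [-0.844  0.522  0.051] op 14.2 gf 10.0 j [ 0.54  0.56 -1.    1.89  0.56  1.    0.5 ]
```

```bash
python3 -m crank '[[[0,0.03,-0.04],[0,0,0]],[[0,0.03,-0.04],[0,0,0.5]],[[0,0.03,-0.04],[0,0,1]],[[0,0.03,-0.04],[0,0,1.6]],[[0,0.03,-0.04],[0,0,2.3]],[[0,0.03,-0.04],[0,0,3]],[[0,0.03,-0.04],[0,0,3]]]' 0 30 && python3 -c "
from h import *
st()"
```

```text
time_s: 11.52
eef_pos: [0.5652, 0.0641, 0.1075]
tool_rot: [0.335, 0.942, -0.001, 0.0]
wrist_force: [0.1, -6.0, -4.9]
opening: 0.0141
gripper_force: 30.0
t 11.52 pos [0.5652 0.0641 0.1075] yaw 140.81 tilt 0.13 F [ 0.1 -6.  -4.9] M [-1.512 -0.227  0.109] op 14.1 gf 30.0 j [ 0.5   0.53 -0.93  1.89  0.51  0.98  0.22]
```

```bash
python3 -m crank '[[[-0.015,-0.02,0],[0,0,0.7]],[[-0.015,-0.02,0],[0,0,1.4]],[[-0.015,-0.02,0],[0,0,2.1]],[[-0.015,-0.02,0],[0,0,2.8]],[[-0.015,-0.02,0],[0,0,3.5]],[[-0.015,-0.02,0],[0,0,4.2]],[[-0.015,-0.02,0],[0,0,4.9]],[[-0.015,-0.02,0],[0,0,5.6]],[[-0.015,-0.02,0],[0,0,6.3]],[[-0.015,-0.02,0],[0,0,6.3]]]' && python3 -c "
from h import *
st()"
```

```text
time_s: 12.35
eef_pos: [0.5645, 0.0636, 0.1075]
tool_rot: [0.622, 0.783, -0.001, -0.0]
wrist_force: [-4.4, -6.2, -1.2]
opening: 0.0139
gripper_force: 30.0
t 12.35 pos [0.5645 0.0636 0.1075] yaw 103.03 tilt 0.17 F [-4.4 -6.2 -1.2] M [-1.591  0.891  0.138] op 13.9 gf 30.0 j [ 0.39  0.47 -0.78  1.9   0.41  0.94 -0.36]
```

```bash
python3 -m crank '[[[-0.02,-0.02,0],[0,0,0.7]],[[-0.02,-0.02,0],[0,0,1.4]],[[-0.02,-0.02,0],[0,0,2.1]],[[-0.02,-0.02,0],[0,0,2.8]],[[-0.02,-0.02,0],[0,0,3.5]],[[-0.02,-0.02,0],[0,0,4.2]],[[-0.02,-0.02,0],[0,0,4.9]],[[-0.02,-0.02,0],[0,0,5.5]],[[-0.02,-0.02,0],[0,0,6]],[[-0.02,-0.02,0],[0,0,6]]]' && python3 -c "
from h import *
st()" && python3 -m crank '[[[0,0,0],[0,0,-0.4]],[[0,0,0],[0,0,-0.4]],[[0,0,0],[0,0,-0.4]],[[0,0,0],[0,0,-0.4]],[[0,0,-0.8],[0,0,-0.4]],[[0,0,-2],[0,0,-0.4]],[[0,0,-3],[0,0,-0.4]],[[0,0,-3],[0,0,-0.4]]]' 50
python3 - <<'E'
from h import *; import cv2
st()
im,d=vision.get_image("side");z=cloud('side',d)[160:265,210:310].reshape(-1,3)
g=z[(z[:,2]>.106)&(z[:,2]<.14)&(abs(z[:,0]-.56)<.06)&(abs(z[:,1]-.065)<.06)];print(cv2.minAreaRect(g[:,:2].astype(np.float32)))
b=im[160:265,210:310].reshape(-1,3).astype(int);o=(b[:,0]>180)&(b[:,1]<150)&(b[:,2]<90)&(z[:,2]>.07)&(z[:,0]>.45)
print(z[o].mean(0),z[o].min(0),z[o].max(0))
w=(b.min(1)>170)&(z[:,2]>.03)&(z[:,2]<.065)&(abs(z[:,0]-.51)<.03)&(abs(z[:,1]-.08)<.03);print("white",z[w].min(0),z[w].max(0),w.sum())
cv2.imwrite("pics/loose.png",cv2.resize(im[150:270,200:320],None,fx=5,fy=5,interpolation=2)[:,:,::-1])
E
```

```text
time_s: 13.18
eef_pos: [0.5636, 0.0635, 0.1075]
tool_rot: [0.833, 0.553, -0.002, -0.0]
wrist_force: [-8.2, -4.3, 2.2]
opening: 0.0143
gripper_force: 30.0
t 13.18 pos [0.5636 0.0635 0.1075] yaw 67.14 tilt 0.18 F [-8.2 -4.3  2.2] M [-0.995  1.661  0.096] op 14.3 gf 30.0 j [ 0.29  0.44 -0.65  1.91  0.33  0.91 -0.92]
time_s: 13.85
eef_pos: [0.5676, 0.0654, 0.2035]
tool_rot: [0.821, 0.572, 0.003, 0.002]
wrist_force: [0.5, 0.5, -0.3]
opening: 0.0498
gripper_force: 0.0
t 13.85 pos [0.5676 0.0654 0.2035] yaw 69.73 tilt 0.42 F [ 0.5  0.5 -0.3] M [-0.071 -0.11   0.036] op 49.8 gf 0.0 j [ 0.35  0.33 -0.7   1.82  0.24  1.07 -0.8 ]
((0.5658373832702637, 0.06869889050722122), (0.045102085918188095, 0.014342297799885273), 70.66136169433594)
[0.51109301 0.08318985 0.08521085] [0.49493371 0.06421848 0.07478819] [0.52575549 0.0951954  0.09017447]
white [0.49603023 0.08063771 0.0301202 ] [0.52671264 0.0972095  0.0648421 ] 163
```

View pics/loose.png

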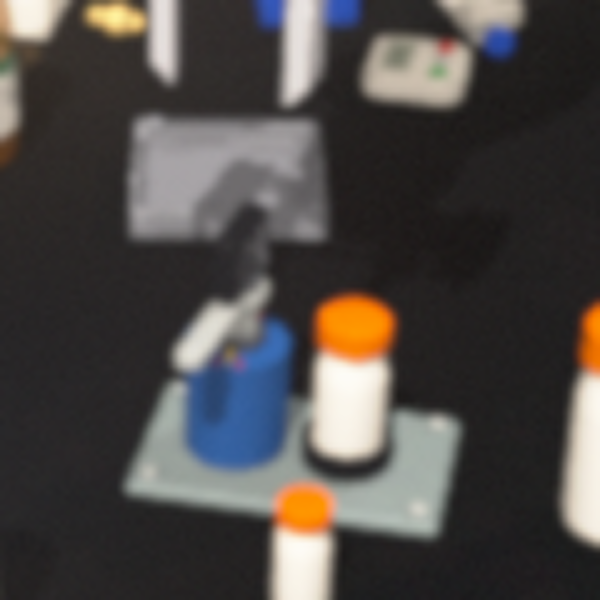

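The finger has swung well clear of the cap, to about (215,335) in the crop, and the nut has turned about 98°. The middle bottle still stands in its pocket at (350,390). Next I move over the bottle.

```bash
python3 -m crank '[[[0,0,0],[0,0,-1.1]],[[0,0,0],[0,0,-2.2]],[[0,0,0],[0,0,-3.3]],[[0,0,0],[0,0,-4.4]],[[0,0,0],[0,0,-5.5]],[[0,0,0],[0,0,-6.6]],[[0,0,0],[0,0,-7.7]],[[0,0,0],[0,0,-8.8]],[[0,0,0],[0,0,-9.9]],[[0,0,0],[0,0,-11]]]' 56 >/dev/null && python3 -m crank '[[[0,0,0],[0,0,-1.1]],[[0,0,0],[0,0,-2.2]],[[0,0,0],[0,0,-3.3]],[[0,0,0],[0,0,-4.4]],[[0,0,0],[0,0,-5.5]],[[0,0,0],[0,0,-5.5]]]' && python3 -c "
from h import *
st();go([.5105,.0757,.11],168.6)"
```

```text
time_s: 15.23
eef_pos: [0.5647, 0.0642, 0.1968]
tool_rot: [0.095, 0.995, 0.0, -0.001]
wrist_force: [0.5, 0.2, -0.4]
opening: 0.0559
gripper_force: 0.0
t 15.23 pos [0.5647 0.0642 0.1968] yaw 169.07 tilt 0.08 F [ 0.5  0.2 -0.4] M [ 0.097 -0.106  0.011] op 55.9 gf 0.0 j [ 0.6   0.45 -1.06  1.81  0.43  1.14  0.78]
shift [1.84 0.03 2.9 ] turn [ 0.   -0.01  0.08]
```

```bash
python3 -m crank '[[[0.9,0.01,0],[0,0,0.05]],[[1.84,0.03,0],[0,0,0.08]],[[1.84,0.03,1],[0,0,0.08]],[[1.84,0.03,2],[0,0,0.08]],[[1.84,0.03,2.7],[0,0,0.08]],[[1.84,0.03,2.7],[0,0,0.08]],[[1.84,0.03,2.7],[0,0,0.08]]]'
python3 - <<'E'
from h import *; import cv2
st();go([.5105,.0757,.055],168.6)
im,d=vision.get_image("side")
cv2.imwrite("pics/preb.png",cv2.resize(im[150:270,200:320],None,fx=5,fy=5,interpolation=2)[:,:,::-1])
E
```

```text
time_s: 15.82
eef_pos: [0.5105, 0.0763, 0.1163]
tool_rot: [0.103, 0.995, 0.0, -0.001]
wrist_force: [0.6, -0.1, 1.0]
opening: 0.0561
gripper_force: 0.0
t 15.82 pos [0.5105 0.0763 0.1163] yaw 168.16 tilt 0.12 F [ 0.6 -0.1  1. ] M [ 0.095 -0.156 -0.012] op 56.1 gf 0.0 j [ 0.57  0.46 -1.03  2.    0.48  0.95  0.66]
shift [-0.01 -0.02  2.04] turn [ 0.   -0.02 -0.07]
```

View pics/preb.png

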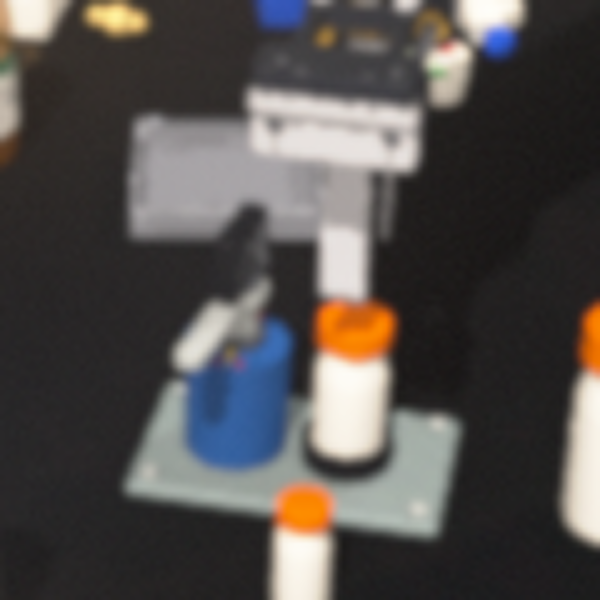

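The side view shows the open fingers straddling the cap line, with the near finger at (343,270) over the cap at (355,330). I go down and grip.

```bash
python3 -m crank '[[[-0.01,-0.02,0.7],[0,0,-0.05]],[[-0.01,-0.02,1.4],[0,0,-0.05]],[[-0.01,-0.02,2.0],[0,0,-0.05]],[[-0.01,-0.02,2.0],[0,0,-0.05]],[[-0.01,-0.02,2.0],[0,0,-0.05]]]' && python3 -m crank '[[[0,0,0],[0,0,0]],[[0,0,0],[0,0,0]],[[0,0,0],[0,0,0]],[[0,0,0],[0,0,0]],[[0,0,0],[0,0,0]],[[0,0,0],[0,0,0]]]' 0 8 && python3 -c "
from h import *
st()"
```

```text
time_s: 16.28
eef_pos: [0.5117, 0.0757, 0.0577]
tool_rot: [0.1, 0.995, 0.0, 0.0]
wrist_force: [0.1, 0.1, 0.9]
opening: 0.0558
gripper_force: 0.0
time_s: 16.78
eef_pos: [0.5119, 0.0753, 0.0574]
tool_rot: [0.1, 0.995, 0.0, 0.001]
wrist_force: [-0.3, -0.2, 7.7]
opening: 0.0329
gripper_force: 8.0
t 16.78 pos [0.5119 0.0753 0.0574] yaw 168.57 tilt 0.07 F [-0.3 -0.2  7.7] M [-0.222 -0.083  0.031] op 32.9 gf 8.0 j [ 0.5   0.54 -0.95  2.04  0.59  0.86  0.58]
```

```bash
python3 -m crank '[[[0,0,0],[0,0,0]],[[0,0,-0.3],[0,0,0]],[[0,0,-0.8],[0,0,0]],[[0,0,-1.5],[0,0,0]],[[0,0,-2.3],[0,0,0]],[[0,0,-3.2],[0,0,0]],[[0,0,-4],[0,0,0]],[[0,0,-4.6],[0,0,0]],[[0,0,-4.6],[0,0,0]],[[0,0,-4.6],[0,0,0]]]' 0 15 && python3 -c "
from h import *
st();go([.574,-.202,.19],168.6)"
```

```text
time_s: 17.62
eef_pos: [0.5116, 0.0753, 0.1957]
tool_rot: [0.1, 0.995, -0.0, 0.001]
wrist_force: [-0.0, -0.6, -0.3]
opening: 0.0327
gripper_force: 15.0
t 17.62 pos [0.5116 0.0753 0.1957] yaw 168.57 tilt 0.1 F [-0.  -0.6 -0.3] M [ 0.008 -0.135  0.035] op 32.7 gf 15.0 j [ 0.65  0.36 -1.11  1.92  0.36  1.08  0.77]
shift [-3.87 -8.65  0.2 ] turn [-0.    0.02 -0.  ]
```

```bash
python3 -m crank '[[[-0.2,-0.4,0],[0,0,0]],[[-0.6,-1.2,0],[0,0,0]],[[-1,-2.2,0],[0,0,0]],[[-1.4,-3.2,0],[0,0,0]],[[-1.9,-4.2,0],[0,0,0]],[[-2.3,-5.2,0],[0,0,0]],[[-2.8,-6.2,0],[0,0,0]],[[-3.3,-7.3,0],[0,0,0]],[[-3.7,-8.2,0],[0,0,0]],[[-3.87,-8.65,0.2],[0,0,0]]]' >/dev/null && python3 -m crank '[[[0,0,0],[0,0,0]],[[0,0,0],[0,0,0]],[[0,0,0],[0,0,0]]]'
python3 - <<'E'
from h import *; import cv2
st();go([.574,-.202,.07],168.6)
im,d=vision.get_image("side")
cv2.imwrite("pics/tray.png",cv2.resize(im[110:230,200:320],None,fx=5,fy=5,interpolation=2)[:,:,::-1])
E
```

```text
time_s: 18.7
eef_pos: [0.5734, -0.2003, 0.1883]
tool_rot: [0.099, 0.995, 0.0, -0.0]
wrist_force: [-0.7, 0.9, 0.7]
opening: 0.0329
gripper_force: 15.0
t 18.7 pos [ 0.5734 -0.2003  0.1883] yaw 168.69 tilt 0.07 F [-0.7  0.9  0.7] M [ 0.106 -0.175  0.024] op 32.9 gf 15.0 j [ 0.97  0.51 -0.99  1.73  0.46  1.15  1.22]
shift [-0.03 -0.05  3.94] turn [ 0.01 -0.01  0.01]
```

View pics/tray.png

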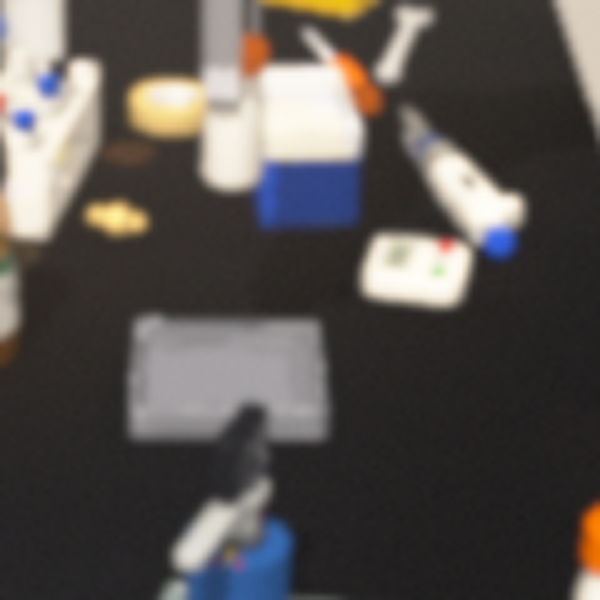

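The bottle, at (230,150) in the crop, hangs upright in the fingers over the tray, which is at (230,380). Lowering it now.

```bash
python3 -m crank '[[[-0.03,-0.05,0.8],[0,0,0]],[[-0.03,-0.05,1.7],[0,0,0]],[[-0.03,-0.05,2.6],[0,0,0]],[[-0.03,-0.05,3.4],[0,0,0]],[[-0.03,-0.05,3.9],[0,0,0]],[[-0.03,-0.05,4.1],[0,0,0]],[[-0.03,-0.05,4.25],[0,0,0]],[[-0.03,-0.05,4.35],[0,0,0]],[[-0.03,-0.05,4.4],[0,0,0]],[[-0.03,-0.05,4.4],[0,0,0]]]' && python3 -m crank '[[[0,0,0.03],[0,0,0]],[[0,0,0.06],[0,0,0]],[[0,0,0.06],[0,0,0]],[[0,0,0.06],[0,0,0]]]' && python3 -c "
from h import *
st()"
```

```text
time_s: 19.58
eef_pos: [0.5748, -0.2037, 0.0574]
tool_rot: [0.099, 0.995, -0.0, 0.0]
wrist_force: [0.2, -0.3, -1.5]
opening: 0.0329
gripper_force: 15.0
time_s: 19.92
eef_pos: [0.5744, -0.2037, 0.0551]
tool_rot: [0.099, 0.995, -0.0, 0.0]
wrist_force: [-0.2, -0.5, -0.5]
opening: 0.0327
gripper_force: 15.0
t 19.92 pos [ 0.5744 -0.2037  0.0551] yaw 168.59 tilt 0.01 F [-0.2 -0.5 -0.5] M [ 0.028 -0.144 -0.   ] op 32.7 gf 15.0 j [ 0.89  0.65 -0.88  1.84  0.61  0.95  1.1 ]
```

```bash
python3 -m crank '[[[0,0,0.03],[0,0,0]],[[0,0,0.06],[0,0,0]],[[0,0,0.06],[0,0,0]],[[0,0,0.06],[0,0,0]]]' && python3 -m crank '[[[0,0,0.03],[0,0,0]],[[0,0,0.03],[0,0,0]],[[0,0,0.03],[0,0,0]]]'
```

```text
time_s: 20.25
eef_pos: [0.5747, -0.2037, 0.0535]
tool_rot: [0.099, 0.995, -0.0, 0.0]
wrist_force: [-1.2, -0.1, 5.2]
opening: 0.0332
gripper_force: 15.0
time_s: 20.5
eef_pos: [0.5754, -0.2036, 0.0534]
tool_rot: [0.099, 0.995, -0.0, 0.001]
wrist_force: [-1.8, 0.8, 14.7]
opening: 0.0327
gripper_force: 15.0
```

```bash
python3 -m crank '[[[0,0,-0.03],[0,0,0]],[[0,0,-0.03],[0,0,0]],[[0,0,-0.03],[0,0,0]]]' 0 5 && python3 -m crank '[[[0,0,0],[0,0,0]],[[0,0,0],[0,0,0]],[[0,0,0],[0,0,0]],[[0,0,0],[0,0,0]],[[0,0,0],[0,0,0]]]' 56 && python3 -m crank '[[[0,0,-0.4],[0,0,0]],[[0,0,-1.2],[0,0,0]],[[0,0,-2.2],[0,0,0]],[[0,0,-3.2],[0,0,0]],[[0,0,-4.2],[0,0,0]],[[0,0,-5],[0,0,0]],[[0,0,-5],[0,0,0]],[[0,0,-5],[0,0,0]]]'
python3 - <<'E'
from h import *; import cv2
st()
im,d=vision.get_image("side");W=cloud("side",d)
z=W[110:230,200:320].reshape(-1,3);b=im[110:230,200:320].reshape(-1,3).astype(int)
o=(b[:,0]>180)&(b[:,1]<150)&(b[:,2]<90)&(abs(z[:,0]-.575)<.05)&(abs(z[:,1]+.2)<.05);print("cap",z[o].min(0),z[o].max(0))
cv2.imwrite("pics/end.png",cv2.resize(im[130:250,200:320],None,fx=5,fy=5,interpolation=2)[:,:,::-1])
E
```

```text
time_s: 20.75
eef_pos: [0.5744, -0.2036, 0.0532]
tool_rot: [0.099, 0.995, 0.0, 0.0]
wrist_force: [-0.8, 0.4, 4.4]
opening: 0.0334
gripper_force: 5.0
time_s: 21.17
eef_pos: [0.5743, -0.2037, 0.053]
tool_rot: [0.099, 0.995, 0.0, -0.0]
wrist_force: [0.4, -0.0, 0.1]
opening: 0.0558
gripper_force: 0.0
time_s: 21.83
eef_pos: [0.5749, -0.2037, 0.2051]
tool_rot: [0.099, 0.995, -0.001, 0.001]
wrist_force: [-0.8, -0.6, -1.0]
opening: 0.0561
gripper_force: 0.0
t 21.83 pos [ 0.5749 -0.2037  0.2051] yaw 168.59 tilt 0.16 F [-0.8 -0.6 -1. ] M [ 0.009 -0.123 -0.003] op 56.1 gf 0.0 j [ 0.98  0.49 -1.    1.71  0.45  1.18  1.23]
cap [ 0.55679264 -0.21724378  0.07187979] [ 0.58894509 -0.1799251   0.08657755]
```

View pics/end.png

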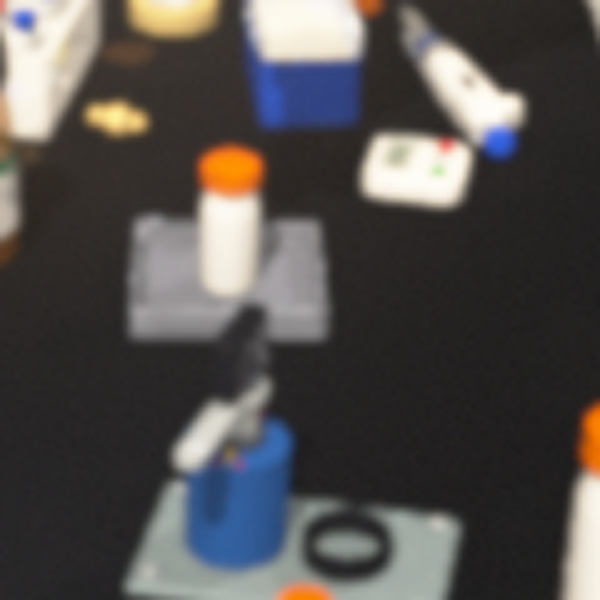

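The bottle stands upright mid-tray at (232,225), the pocket at (348,540) is empty, the nut is still loose, and the robot is clear of everything.

```bash
python3 -c "
from cell import order
print(order.finish_job())"
```

```text
the job is handed in; nothing more can be done
None
```

The job is handed in: the nut proved left-hand and was loosened clockwise by about 98°, and the last picture shows the middle-sized bottle standing upright near the middle of the tray with the nut still loose; no verdict was returned.

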